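Lock the beam block into the beam line with its hairpin clip

TASK

Lock the beam out before we work on the table: set the beam block's eye over the upright pin, fully down on its collar, with its bar lying in the saddle so that the plate stands between the two irises. Then feel for the hole across the pin, which may have turned, and ease the hairpin clip's straight leg through it until the sprung leg snaps round the pin and hugs it, and let go. Do not force either part, and do not touch the two irises or push the other things on the table about.

Things in the scene. Friction and masses are not known exactly. Their poses are not given: they have to be found in the camera images.
- pivot_block: Fixed bracket on the table: black base plate 160 x 64 x 12 mm (x -34 to 126, y -32 to 32) carrying a round aluminium collar, 30 mm dia, with the upright 20 mm steel pin in it, and a black saddle 104 mm along +x. Origin: on the table under the pin's axis; x from pin to saddle, z up.
- pin_foot (a point): Where the pin leaves the collar, on its axis, 34 mm above the table: the eye's underside comes to lie here. The pin is 20 mm dia and rises to z 76 mm; from z 71 it is a cone, 12 mm dia at the top. Pressing either loose part on pin or bracket with more than 30 N spoils the fit. Axes as pivot_block.
- hole (a point): Centre of the 7.5 mm hole right through the pin, on its axis, 57 mm above the table, mouths bevelled to 9.5 mm; the clip may enter at either. The hole runs roughly along y: the pin turns stiffly (0.06 N m) in its collar, and stands up to 0.65 rad off, a mouth thus up to 6 mm aside; this is not measured. A tip in the mouth, moved sideways, turns the pin. Axes as pivot_block.
- saddle (a point): Middle of the saddle's slot floor, 104 mm from the pin's axis, 34 mm above the table. The slot is 23 mm wide and 16 mm long in x; its lips flare from z 42 to 31 mm wide at z 48. Axes as pivot_block.
- beam_block: Loose aluminium bar 14 x 14 mm, about 0.16 kg, flat underside; at its -x end an eye, at its +x end an upright black plate 34 mm wide (centred at x 97 mm), top 95 mm above the underside. Origin: on the underside, mid bar, near the centre of mass: the place to grip, across y (bar clear from x -35 to 80 mm). z up.
- eye (a point): Centre of the eye's bore at the beam block's underside, at beam_block x -55 mm. Eye 36 mm dia, 16 mm high, bore 22.6 mm. Axes as beam_block.
- clip: Loose R-shaped hairpin clip of 5 mm bright steel wire, 108 mm long, 0.06 kg, lying flat. Origin: on its underside, centre of its coiled oval bow, the place to grip: 42 mm long in x, 24 mm wide in y with flat sides 20 mm long, 14 mm high. Straight leg along +x at y -6 mm, axis 2.5 mm above the underside, square-cut tip at x 88.5 mm. z up.
- clip_middle (a point): Point on the straight leg's axis beside the hollow of the sprung leg (clip x 46, y -6, z 2.5 mm); lies at the hole's centre when the clip is home. Axes as clip.
- sprung_leg (a joint): Spread of the sprung leg on the clip's +y side (flared mouth x 76, hump x 59, hollow x 46, steep stop hump x 35 mm), rad: 0 relaxed, max 0.35, about 0.11 with the hump on the pin, under 0.03 hugging. Spreading starts with clip_middle about 28 mm from the hole's centre and takes 3 to 6 N of push; past the hump (13 mm) it drops, the hollow draws home to a firm stop.
- iris_left: Fixed iris on its post holder, 70 x 61 x 121 mm, about 110 mm to the +y side of the plate's place. Origin under its centre, z up.
- iris_right: The same, on the -y side of the plate's place.
- hex_key: Bystander: long steel hex key, 174 x 40 x 7 mm, not to be pushed about. Origin under its centre.
- fork_b: Bystander: black table clamping fork, 60 x 25 x 16 mm, not to be pushed about. Origin under its centre.
- vial: Bystander: small capped bottle, 22 dia x 60 high mm, not to be pushed about. Origin under its centre.
- can: Bystander: screw-top objective can, 37 dia x 58 high mm, not to be pushed about. Origin under its centre.
- post: Bystander: lying steel post, 13 dia x 100 long mm, not to be pushed about. Origin under its centre.
- driver: Bystander: screwdriver, 200 x 26 x 25 mm, not to be pushed about. Origin under its centre.
Not all that is in view belongs to the job. Of the things shaped like the clip, the steel one is meant.

How it is judged (in metres and radians):
On the way, in this order (a step that is already met when the one before it is completed fails the run):
1. the beam block is on the pin, down on the collar, its bar in the saddle (horizontal distance between eye and pin_foot below 0.003 m and z of eye in the frame of pivot_block below 0.0375 m and angle between the x axis of beam_block and the x axis of pivot_block, either way round below 0.08 rad and x of beam_block in the frame of pivot_block above 0.04 m and angle between beam_block's own z axis and vertical below 0.08 rad), for 0.2 s.
2. the clip is through the pin and its sprung leg hugs it (distance between clip_middle and hole below 0.005 m and value of joint sprung_leg below 0.05 rad), for 0.2 s.
At the end, for the whole second after the job is handed in: The eye is on the pin within 3 mm, its underside within 3.5 mm of the collar, bar along the saddle within 0.08 rad and level; the clip's leg is through the hole with clip_middle within 5 mm of the hole's centre, the sprung leg closed to under 0.05 rad; both at rest and released (all of step 1 and all of step 2 and linear speed of each of clip, beam_block below 0.02 m/s); the robot touches nothing.
It fails at once if the clip is forced: more than 30 N between it and the pin or bracket (contact force between clip and pivot_block above 30 N).
It fails at once if the beam block is forced: more than 30 N on the bracket (contact force between beam_block and pivot_block above 30 N).
It fails at once if an iris is touched (more than 2 N) (contact force between anything else and iris_left above 2 N or contact force between anything else and iris_right above 2 N).
It fails at once if a bystander is pushed more than 15 mm (distance of any of hex_key, fork_b, vial, can, post, driver from where it was at the start of the episode above 0.015 m).
It also fails if it takes over 72 s, if anything falls off the work surface, if the arm or the gripper's body presses on something with over 40 N, if the wrist force passes 120 N, or if a joint passes its speed limit or range.

ROBOT

A 6-joint arm with a two-finger parallel gripper is mounted at the origin on the work surface; the furniture and walls round the work are solid. World frame = base frame: x ahead of the robot, y to its left, z up, the work surface at z = 0. Lengths are in m, angles in degrees, forces in N, time in s.
With the tool pointing down it reaches from about 0.375 to 0.9 m from the base axis. Payload 3.1 kg.
Tool frame: the origin (TCP) lies on the centre line of the jaws, within the pads' length; the fingertips stand finger_overhang ahead of it and the grasp point (between the pads) lies 5 mm behind it (finger_overhang is the distance from the TCP to the fingertips, in m); z points along the fingers, y is the line along which they close (so a half turn about z gives the same grasp; the last joint's range is limited). The gripper opens to 87 mm and grips with 3 to 60 N. Pads are 19 mm wide; open, the fingers measure 117 mm over their backs; the gripper's body (75 mm by 190 mm) begins 51 mm behind the grasp point.
Start: joints at [-78.581, 30.224, 82.088, -0, 67.689, -10.227], TCP at [0.231, -0.581, 0.209] pointing down, gripper open.
Joint ranges: [-176.69, 176.69], [-43.24, 126.21], [12.49, 139.97], [-82, 262], [0, 151.66], [-163.58, 163.58]. Speed limits (degrees/s): [159.86, 159.86, 180, 180, 180, 180].

INTERFACE

Orientations are given as a 3x3 rotation matrix whose columns are the frame's x, y, z axes.
In Python, from rig import read_state, capture, calibration, hand_in, finger_overhang gives the robot as it stands.
- The arm moves only by the tool send_rows, never from a script. Its argument "plan" is a list of rows, each a list of 5 numbers: the closure in counts, from 0 (fully open) to 255 (shut), then the shift along the tool's x, y, z in m, then the turn about the tool's z in rad. A call has 1 to 20 rows; each row shifts and turns the commanded pose from where the row before left it, along the tool's axes as they then stand; what a row does not reach is not made up. A row lasts 1/12 s, in which the tool goes at most 41.7 mm and 7.16 degrees, less where a joint would pass 70% of its speed; a pose out of reach is approached as far as the arm can. A call is refused whole if a number of a shift passes 0.0417 or a number of a turn 0.125, either way. A call with a gripper value outside its range is refused whole. The fingers move at their own pace and stop on an object; the grip force is fixed at half the most. Time passes only in rows, so rows that do not move let the fingers close. It gives the time, the measured TCP pose, the force, the opening and the grip force at its end, in the units of the state.
- read_state(): the state, without advancing time (a new reading comes with each control period).
- capture(name): name is "side" or "top"; returns (picture, depth): 384x512x3 uint8, blue, green, red; 384x512 float32, m along the optical axis (not along the pixel's ray), 0 where there is no reading.
- calibration(name): a dict with "fx", "fy", "cx", "cy" (pixels), "xyz" and "rotation" of the camera in the world. Camera axes: x right, y down, z forward; pixel columns grow to the right and rows downward; lengths in m; the calibration is good to about 2 mm. A picture is of the moment at which its call begins. calibration takes no time and is no camera call.
- hand_in(): hands the job in; it is judged then, once.
The state is a dict: "time_s": time; "joint_positions": joint angles; "qvel": joint speeds; "tau": joint torques, N m; "position": TCP position; "tcp_rot": TCP orientation; "force": force on the tool from outside, world axes, zero at the start; "moment": the same for the moment, N m; "opening": opening from 0.0 (shut) to 1.0 (fully open); "grasp_force": force on a finger pad.
Only numpy, scipy, OpenCV 4.12 (cv2) and the standard library are available. Lean on these libraries where they do the work, as an engineer would, in place of code of your own. Each camera call takes 0.05 s, during which the arm holds its last target. There are 200 camera calls.

## Working session

There is one attempt and no reset: what is moved stays moved. The work goes in short steps, Python scripts to look and compute and a tool call to move; the robot and the scene stay as the last step left them, time stands still between calls to the robot, and variables do not carry over. Pictures are saved under pics/ and viewed, at most 10 in all, crops included, and the job is handed in when it is done.

Besides the shell and the picture viewer there is one more tool, called after "Call:" as name(argument=value, ...), one argument or row to a line, values as JSON. send_rows: Moves the arm, as the interface text tells. Its arguments: {"type":"object","properties":{"plan":{"type":"array","items":{"type":"array","items":{"type":"number"}}}},"required":["plan"]}

```bash
ls; mkdir -p pics
python3 - <<'E'
from rig import *
import cv2,numpy as np
s=read_state();print(s['time_s'],s['position'],s['tcp_rot'],finger_overhang)
for n in("top","side"):
    p,d=capture(n);cv2.imwrite(f"pics/{n}0.png",cv2.resize(p,(800,600)));np.save(f"{n}0.npy",d);cv2.imwrite(f"{n}0raw.png",p)
    c=calibration(n);print(n,c)
E
```

```text
pics
0.0 [ 0.23039853 -0.58014236  0.20776518] [[ 9.29491175e-01  3.68844091e-01 -4.39119262e-04]
 [ 3.68844143e-01 -9.29488719e-01  2.17243043e-03]
 [ 3.93131729e-04 -2.18122148e-03 -9.99997544e-01]] 0.014
top {'fx': 486.029765583815, 'fy': 486.029765583815, 'cx': 268.92911466599736, 'cy': 189.58700445430893, 'xyz': array([ 0.21428552, -0.07174422,  1.30571647]), 'rotation': array([[ 0.02393593, -0.97639908,  0.21464367],
       [-0.99971182, -0.02377067,  0.00335147],
       [ 0.00182985, -0.21466204, -0.97668668]])}
side {'fx': 425.6031112399115, 'fy': 425.6031112399115, 'cx': 258.23945294797863, 'cy': 189.54289135418207, 'xyz': array([ 0.01624659, -0.90686489,  0.75643085]), 'rotation': array([[ 0.86049941, -0.30283134,  0.40967541],
       [-0.50905889, -0.47954791,  0.71476769],
       [-0.01999507, -0.82360609, -0.56680968]])}
```

View pics/top0.png

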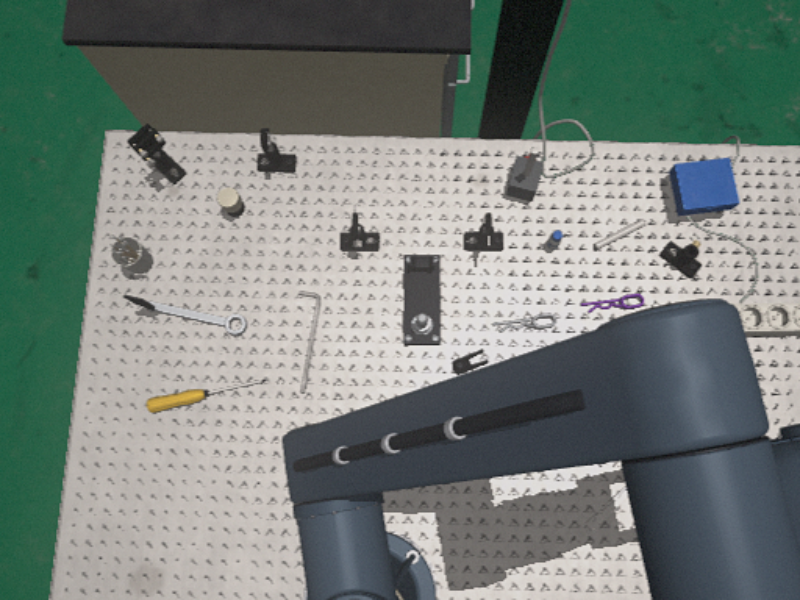

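View pics/side0.png

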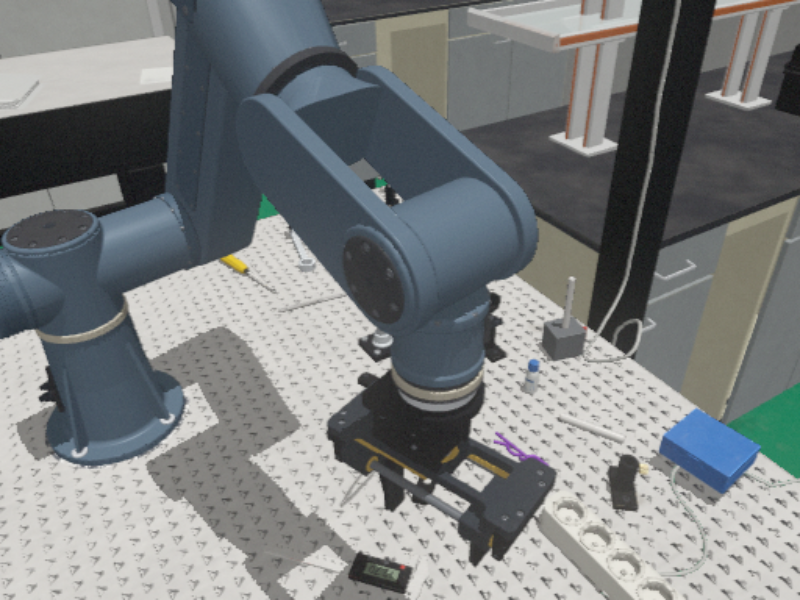

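The top view shows the beam block at the left (eye ≈(235,323), plate ≈(135,300)). The bracket pin is at ≈(422,323), the saddle at ≈(421,262), and the steel clip at ≈(525,322) with its bow to the right. The purple clip is a decoy. Next I'll enlarge these areas.

```bash
cat > h.py <<'E'
import cv2,numpy as np
from rig import *
def unproj(n,u,v,z):
    "world point on plane z at raw pixel u,v"
    c=calibration(n);r=c['rotation']@np.array([(u-c['cx'])/c['fx'],(v-c['cy'])/c['fy'],1.])
    return c['xyz']+r*(z-c['xyz'][2])/r[2]
def proj(n,p):
    c=calibration(n);q=c['rotation'].T@(np.array(p)-c['xyz'])
    return np.array([c['cx']+c['fx']*q[0]/q[2],c['cy']+c['fy']*q[1]/q[2]])
def crop(p,x,y,w,h,k,name):
    im=cv2.resize(p[y:y+h,x:x+w],None,fx=k,fy=k,interpolation=cv2.INTER_CUBIC)
    for i in range(0,w,10): cv2.putText(im,str(x+i),(i*k,8),0,.3,(0,0,255));cv2.line(im,(i*k,8),(i*k,14),(0,0,255))
    for i in range(0,h,10): cv2.putText(im,str(y+i),(0,i*k+4),0,.3,(0,0,255));cv2.line(im,(18,i*k),(24,i*k),(0,0,255))
    cv2.imwrite("pics/"+name,im)
E
python3 - <<'E'
from h import *
p=cv2.imread("top0raw.png")
a=p[180:220,70:170];b=p[155:225,250:350]
k=8
crop(p,70,180,100,40,8,"a.png");crop(p,250,155,114,70,7,"b.png")
a=cv2.imread("pics/a.png");b=cv2.imread("pics/b.png")[:280*2]
b=cv2.copyMakeBorder(b,0,0,0,2,0)[:, :800];b=cv2.resize(b,(571,350)) if 0 else b
cv2.imwrite("pics/b.png",b)
d=np.load("top0.npy")
c=calibration("top")
def pt(u,v):
    z=d[v,u];return c['xyz']+c['rotation']@(z*np.array([(u-c['cx'])/c['fx'],(v-c['cy'])/c['fy'],1]))
for u,v in [(84,192),(88,194),(100,198),(120,201),(270,207),(270,168),(335,206)]:print(u,v,pt(u,v))
E
```

```text
84 192 [0.46655027 0.41045544 0.07581157]
88 194 [0.4663287  0.40872364 0.05193086]
100 198 [0.46250171 0.38742489 0.0201841 ]
120 201 [0.45695549 0.33510436 0.01289678]
270 207 [ 0.43933188 -0.07137214  0.07304415]
270 168 [ 0.55497699 -0.06883381  0.02890029]
335 206 [ 0.45845355 -0.24781732  0.00689303]
```

View pics/a.png

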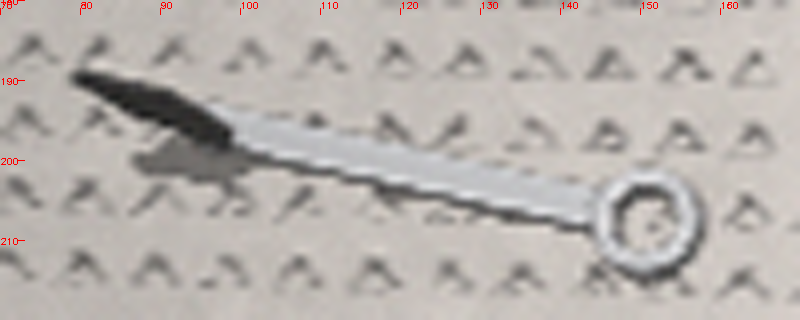

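View pics/b.png

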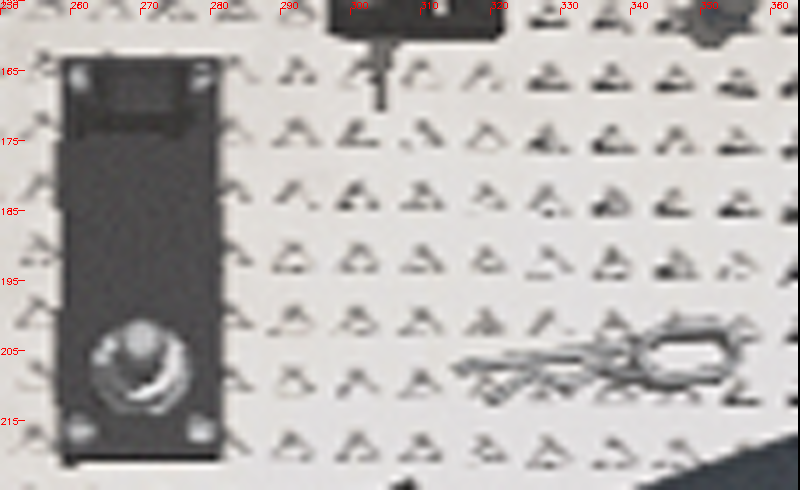

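Run:
```python
from h import *
U=lambda u,v,z:unproj("top",u,v,z)
e=U(151,207.1,.016);a=U(100,195.75,.014);b=U(142.5,204.9,.014)
print("eye",e,"bar yaw",np.degrees(np.arctan2(*(a-b)[1::-1])),np.degrees(np.arctan2(*(a-e)[1::-1])))
dirn=(a-e)[:2]/np.linalg.norm((a-e)[:2]);print("beam org",e[:2]+.055*dirn)
print("pin top",U(270,203.3,.076),"collar",U(250+138/7,155+365/7,.034))
for n,q in dict(bl=(65,462),br=(218,460),tl=(64,58),tr=(218,58)).items():print(n,U(250+q[0]/7,155+q[1]/7,.012))
print("bow",U(250+690/7,155+357/7,.008),"tip",U(250+453/7,155+370/7,.0025),"bowR",U(250+740/7,155+352/7,.007))
```

```text
eye [0.44169103 0.24917405 0.016     ] bar yaw 79.18099751406993 78.68980488739999
beam org [0.45247767 0.30310594]
pin top [ 0.44846663 -0.07114597  0.076     ] collar [ 0.44605604 -0.07061022  0.034     ]
bl [ 0.41157238 -0.04346863  0.012     ]
br [ 0.41376978 -0.10217157  0.012     ]
tl [ 0.57219517 -0.03854417  0.012     ]
tr [ 0.57367837 -0.09920594  0.012     ]
bow [ 0.45913989 -0.2845048   0.008     ] tip [ 0.4527957  -0.19314331  0.0025    ] bowR [ 0.46177376 -0.30410181  0.007     ]
```

Call:
send_rows(
  plan=[
    [0,0,0,0,-0.1113],
    [0,0,0,0,-0.1113],
    [0,0,0,0,-0.1113],
    [0,0,0,0,-0.1113],
    [0,0,0,0,-0.1113],
    [0,0,0,0,-0.1113],
    [0,0,0,0,-0.1113],
    [0,0,0,0,-0.1113],
    [0,0,0,0,-0.1113],
    [0,0.0319,0.0172,0,0],
    [0,0.0319,0.0172,0,0],
    [0,0.0319,0.0172,0,0],
    [0,0.0319,0.0172,0,0],
    [0,0.0319,0.0172,0,0],
    [0,0.0319,0.0172,0,0],
    [0,0.0319,0.0172,0,0],
    [0,0.0319,0.0172,0,0],
    [0,0.0319,0.0172,0,0],
    [0,0.0319,0.0172,0,0],
  ],
)

```text
time_s: 1.68
position: [0.4607, -0.2987, 0.2084]
tcp_rot: [[0.19, 0.982, -0.001], [0.982, -0.19, 0.001], [0.0, -0.001, -1.0]]
force: [0.4, -0.5, -0.6]
opening: 1.004
grasp_force: 0.0
```

Call:
send_rows(
  plan=[
    [0,0.0369,-0.0077,0,0],
    [0,0.0369,-0.0077,0,0],
    [0,0.0369,-0.0077,0,0],
    [0,0.0369,-0.0077,0,0],
    [0,0.0369,-0.0077,0,0],
    [0,0.0369,-0.0077,0,0],
    [0,0.0369,-0.0077,0,0],
    [0,0.0369,-0.0077,0,0],
    [0,0.0369,-0.0077,0,0],
    [0,0.0369,-0.0077,0,0],
    [0,0.0369,-0.0077,0,0],
    [0,0.0369,-0.0077,0,0],
    [0,0.0369,-0.0077,0,0],
    [0,0.0369,-0.0077,0,0],
    [0,0.0369,-0.0077,0,0],
    [0,0.0369,-0.0077,0,0],
    [0,0,0,0,0],
    [0,0,0,0,0],
  ],
)

```text
time_s: 3.18
position: [0.4506, 0.3043, 0.2082]
tcp_rot: [[0.186, 0.983, -0.001], [0.983, -0.186, -0.0], [-0.001, -0.001, -1.0]]
force: [0.1, 0.6, -0.0]
opening: 1.001
grasp_force: 0.0
```

Call:
send_rows(
  plan=[
    [0,0,0.002,0.03,0],
    [0,0,0,0.03,0],
    [0,0,0,0.03,0],
    [0,0,0,0.03,0],
    [0,0,0,0.03,0],
    [0,0,0,0.025,0],
    [0,0,0,0.01,0],
    [0,0,0,0.006,0],
    [0,0,0,0,0],
    [255,0,0,0,0],
    [255,0,0,0,0],
    [255,0,0,0,0],
    [255,0,0,0,0],
    [255,0,0,0,0],
    [255,0,0,0,0],
    [255,0,0,0,0],
    [255,0,0,0,0],
    [255,0,0,0,0],
  ],
)

```text
time_s: 4.68
position: [0.4533, 0.3023, 0.0178]
tcp_rot: [[0.19, 0.982, -0.0], [0.982, -0.19, 0.0], [0.0, -0.0, -1.0]]
force: [0.3, 0.3, 0.6]
opening: 0.401
grasp_force: 0.0
```

Run:
```python
from h import *
p,d=capture("side");cv2.imwrite("side1raw.png",p)
for n,q in dict(pin=(.447,-.0715,.057),clip=(.459,-.284,.005),eye=(.442,.249,.016)).items():print(n,proj("side",q))
u,v=proj("side",(.447,-.0715,.05)).astype(int)
A=cv2.resize(p[v-25:v+25,u-32:u+33],None,fx=12,fy=12,interpolation=cv2.INTER_CUBIC)
print(u-32,v-25);cv2.imwrite("pics/pin.png",A)
```

```text
pin [243.47010719 205.91668076]
clip [290.16009671 264.80027909]
eye [196.13824302 167.54751792]
211 182
```

View pics/pin.png

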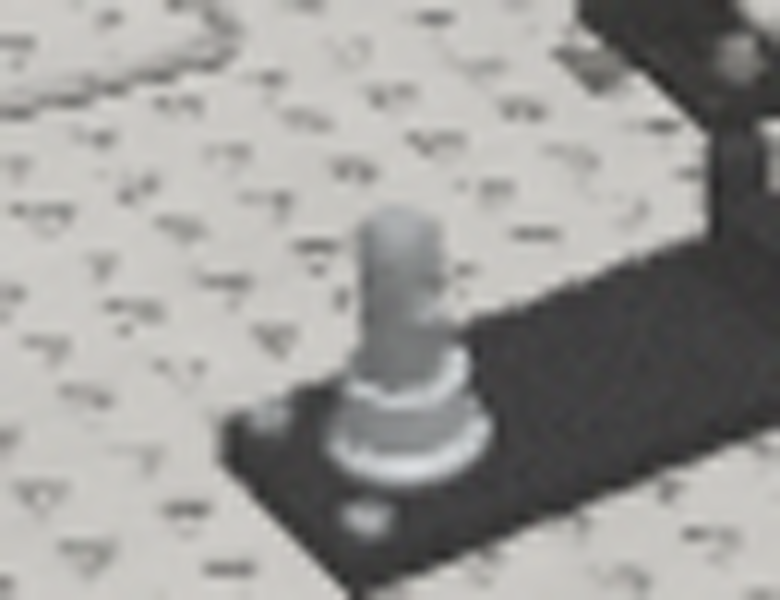

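Call:
send_rows(
  plan=[
    [255,0,0,0,0],
    [255,0,0,0,0],
    [255,0,0,0,0],
    [255,0,0,0,0],
    [255,0,0,0,0],
    [255,0,0,0,0],
    [255,0,0,0,0],
    [255,0,0,0,0],
    [255,0,0,0,0],
    [255,0,0,0,0],
  ],
)

```text
time_s: 5.57
position: [0.4534, 0.3023, 0.0178]
tcp_rot: [[0.19, 0.982, 0.0], [0.982, -0.19, 0.0], [0.0, -0.0, -1.0]]
force: [-0.7, 0.1, -1.0]
opening: 0.007
grasp_force: 0.0
```

Run:
```python
from h import *
p,d=capture("side");q,_=capture("top")
A=cv2.resize(p[110:210,130:270],(800,571),interpolation=cv2.INTER_CUBIC)[:300]
B=cv2.resize(q[170:230,60:220],(800,300),interpolation=cv2.INTER_CUBIC)
cv2.imwrite("pics/g1.png",np.vstack([A,B]))
```

```text
(no output)
```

View pics/g1.png

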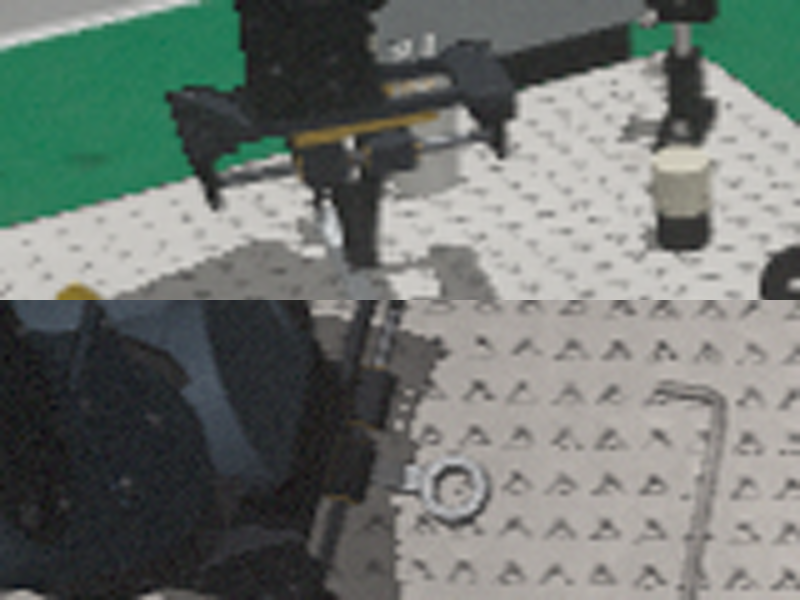

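The fingers closed on nothing. The eye is still at its place, so I'll lift and look again.

Call:
send_rows(
  plan=[
    [255,0,0,-0.02,0],
    [255,0,0,-0.03,0],
    [255,0,0,-0.03,0],
    [0,0.0,0,-0.04,0],
    [0,-0.04,0,-0.03,0],
    [0,-0.04,0,-0.01,0],
    [0,-0.04,0,0,0],
    [0,-0.04,0,0,0],
    [0,-0.04,0,0,0],
    [0,-0.04,0,0,0],
    [0,-0.04,0,0,0],
    [0,0,0,0,0],
  ],
)

```text
time_s: 6.67
position: [0.4006, 0.0282, 0.1729]
tcp_rot: [[0.198, 0.98, -0.0], [0.98, -0.198, -0.002], [-0.002, 0.0, -1.0]]
force: [0.1, 0.6, 1.2]
opening: 0.604
grasp_force: 0.0
```

Run:
```python
from h import *
p,d=capture("side");q,dt=capture("top")
A=cv2.resize(p[140:190,150:250],(800,400),interpolation=cv2.INTER_CUBIC)[:280]
B=cv2.resize(q[180:220,70:170],(800,320),interpolation=cv2.INTER_CUBIC)
cv2.imwrite("pics/g2.png",np.vstack([A,B]))
c=calibration("top")
for u,v in [(84,192),(88,194),(100,198),(105,197),(110,198),(115,200),(120,201),(125,202),(130,203),(135,203),(140,204),(145,207),(151,201),(151,208)]:
    z=dt[v,u];print(u,v,(c['xyz']+c['rotation']@(z*np.array([(u-c['cx'])/c['fx'],(v-c['cy'])/c['fy'],1]))).round(4))
```

```text
84 192 [0.4664 0.4102 0.0764]
88 194 [0.4665 0.409  0.0513]
100 198 [0.4629 0.3881 0.0182]
105 197 [0.4665 0.3759 0.0153]
110 198 [0.4632 0.3606 0.02  ]
115 200 [0.4592 0.3485 0.0141]
120 201 [0.456  0.3334 0.0182]
125 202 [0.4535 0.3197 0.0184]
130 203 [0.4519 0.3072 0.0142]
135 203 [0.4519 0.2932 0.016 ]
140 204 [0.4489 0.2786 0.0191]
145 207 [0.4412 0.2648 0.0181]
151 201 [0.4581 0.2501 0.0175]
151 208 [0.3352 0.1007 0.6125]
```

View pics/g2.png

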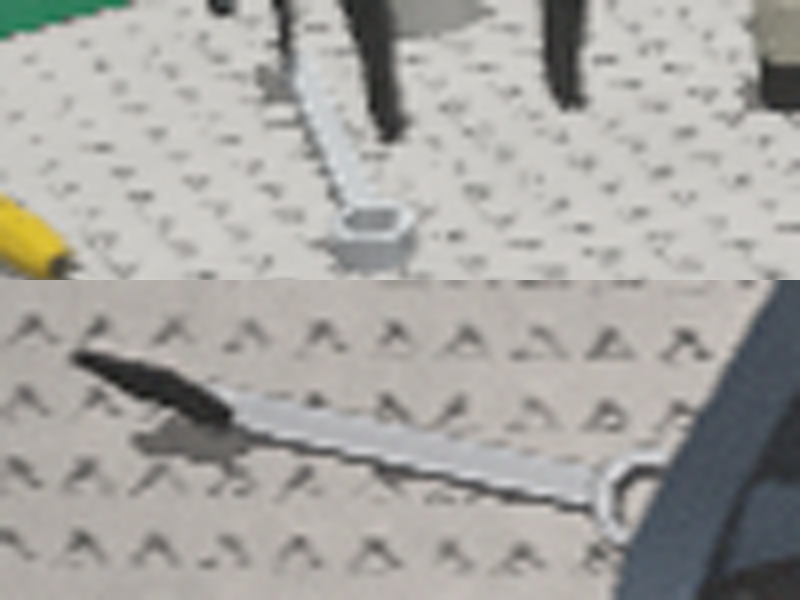

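Run:
```python
from h import *
print("side tip",proj("side",(.4533,.3023,.004)),"at z .02",proj("side",(.4533,.3023,.02)),"z.07",proj("side",(.4533,.3023,.07)))
print("top z.1",proj("top",(.4533,.3023,.1)),proj("top",(.4533,.3023,.06)))
print("bar pt side",proj("side",(.4525,.3023,.014)))
s=read_state();print(s['position'],s['opening'],s['tcp_rot'])
P=np.array(s['position']);print("now tip",proj("side",P-[0,0,.014]),proj("top",P))
p,d=capture("side");cv2.imwrite("side3.png",p);cv2.imwrite("pics/s3.png",cv2.resize(p[90:240,130:330],(800,600),interpolation=cv2.INTER_CUBIC))
```

```text
side tip [193.25927398 162.75842457] at z .02 [192.76263347 158.75265797] z.07 [191.17009877 145.90770849]
top z.1 [122.57789716 196.12847041] [127.05462037 199.21516337]
bar pt side [192.73482441 160.32451815]
[0.40132638 0.03238822 0.17291283] 0.6969614040773668 [[ 1.95225992e-01  9.80758254e-01  2.42601582e-04]
 [ 9.80758240e-01 -1.95226052e-01  2.52549976e-04]
 [ 2.95052623e-04  1.88629181e-04 -9.99999939e-01]]
now tip [209.10135954 162.24109752] [225.83135784 214.19513639]
```

View pics/s3.png

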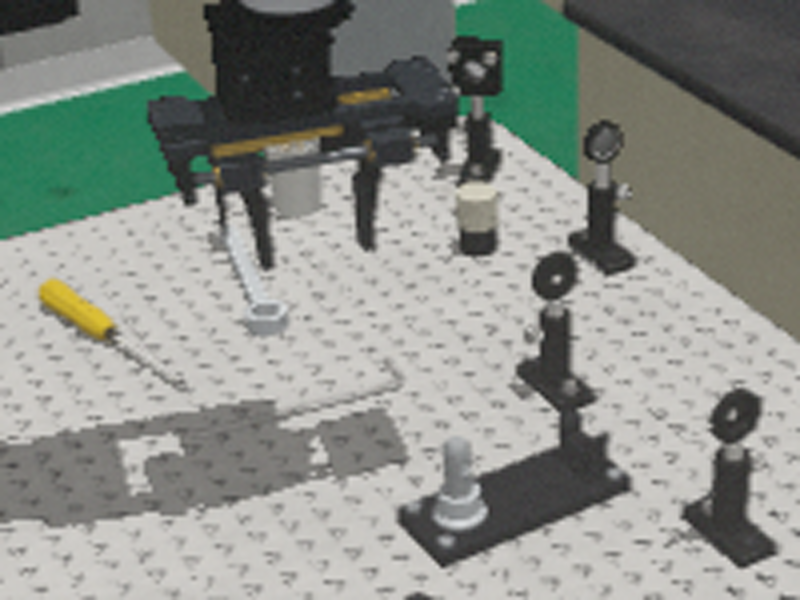

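Run:
```python
from h import *
p,d=capture("side");s=read_state();print(s['position'],s['opening'],s['joint_positions'])
c=calibration("side")
g=p.max(2)
for (u0,u1) in((188,202),(214,228)):
  for v in range(142,162):
    us=[u for u in range(u0,u1) if g[v,u]<70]
    if us:
      P=[c['xyz']+c['rotation']@(d[v,u]*np.array([(u-c['cx'])/c['fx'],(v-c['cy'])/c['fy'],1])) for u in us]
      print(v,us[0],us[-1],np.median(P,0).round(3))
```

```text
[0.40147683 0.03438545 0.17283931] 0.790907030802429 [-1.11137839e+01  1.67690106e+01  1.14754758e+02  3.08011854e-02
  4.84662751e+01 -1.65318040e-01]
142 191 195 [0.363 0.032 0.234]
143 191 195 [0.361 0.03  0.231]
144 192 195 [0.362 0.029 0.228]
145 192 195 [0.362 0.032 0.224]
146 193 195 [0.363 0.031 0.221]
147 193 195 [0.362 0.03  0.22 ]
148 193 195 [0.363 0.032 0.215]
149 193 195 [0.363 0.032 0.211]
150 193 195 [0.362 0.03  0.21 ]
151 194 196 [0.363 0.032 0.206]
152 194 196 [0.364 0.032 0.203]
153 194 196 [0.365 0.032 0.201]
154 194 196 [0.362 0.033 0.196]
155 195 196 [0.363 0.028 0.196]
156 195 196 [0.363 0.028 0.193]
142 220 223 [0.437 0.018 0.218]
143 220 223 [0.436 0.018 0.215]
144 220 223 [0.436 0.018 0.212]
145 220 222 [0.435 0.017 0.209]
146 220 222 [0.436 0.021 0.204]
147 220 223 [0.435 0.017 0.204]
148 220 223 [0.436 0.015 0.201]
149 220 223 [0.435 0.016 0.198]
150 221 223 [0.435 0.016 0.195]
151 221 221 [0.435 0.021 0.189]
```

Run:
```python
from h import *
p,d=capture("side");c=calibration("side");q,dt=capture("top")
for v in range(150,167):
    print(v,[int(round(1000*(c['xyz']+c['rotation']@(d[v,u]*np.array([(u-c['cx'])/c['fx'],(v-c['cy'])/c['fy'],1])))[2])) for u in range(188,202)],p[v,188:202].max(1))
s=read_state();print(s['opening'],s['position'])
```

```text
150 [17, 17, 16, 0, 201, 208, 208, 210, 209, -1, 1, 0, 3, 1] [204 207 211 187  80  53  52  70 146 204 206 204 205 206]
151 [17, 14, 18, 1, 197, 205, 207, 206, 206, 4, 1, 4, 4, 3] [205 202 199 169  79  54  54  58 115 179 183 196 205 206]
152 [16, 19, 16, 16, 193, 203, 203, 204, 203, 4, -1, 2, 2, -2] [205 204 209 205 115  51  54  57 117 172 155 185 205 204]
153 [17, 14, 13, 16, 3, 200, 200, 199, 200, 2, 0, 0, 3, 2] [217 205 204 189  91  59  53  59 113 177 194 202 204 204]
154 [11, 16, 13, 16, 16, 194, 197, 196, 195, -1, 4, 1, 2, 2] [167 204 205 202 170  55  56  58 113 174 185 197 172 163]
155 [8, 16, 16, 17, 18, 191, 193, 194, 194, 3, -2, 0, 3, 1] [156 206 204 203 186  56  54  59  92 159 200 202 188 150]
156 [2, 14, 15, 17, 16, 16, 193, 192, 192, 0, 3, 1, 1, 0] [128 169 205 205 198 157  54  57  90 161 203 203 201 200]
157 [3, 10, 16, 18, 15, 15, 190, 190, 4, 0, 2, 1, 5, 3] [123 160 211 205 202 190 132 144 178 200 203 202 197 186]
158 [4, 3, 14, 15, 18, 16, 17, 3, -1, 3, 2, 3, 5, 4] [166 130 180 207 205 197 188 201 203 203 203 204 203 203]
159 [0, 4, 10, 16, 17, 15, 17, 1, 5, 0, 5, 1, 5
[... 200 characters left out ...]
 13, 21, 3, 1, 1, 4, 0, 3] [200 171 115 166 205 206 207 210 197 186 206 204 204 202]
162 [4, 1, 0, 6, 18, 15, 17, 16, 3, 1, 5, 0, 3, 0] [205 204 188 169 220 204 206 200 184 191 204 201 194 196]
163 [3, 1, 1, -2, 14, 15, 18, 15, 16, 1, 2, -2, 0, 3] [203 204 192 128 169 204 206 207 211 204 204 200 188 190]
164 [0, -1, 3, 2, 9, 16, 16, 15, 15, 1, 2, 2, 2, 2] [202 204 191 113 160 209 205 205 199 193 198 191 196 206]
165 [-1, 1, 0, 1, 4, 12, 17, 18, 19, 17, 18, 20, 19, 2] [202 204 207 191 142 186 209 217 209 209 211 206 198 183]
166 [-1, -1, 2, 4, 17, 16, 15, 15, 13, 12, 12, 18, 17, 17] [196 208 209 198 182 202 148 154 150 144 141 165 210 206]
0.8776628143632493 [0.40143741 0.03519093 0.17272797]
```

The depth image puts the fingertips about 15 mm above the reported TCP, not 14 mm below it. I'll descend further with care, watching the force.

Call:
send_rows(
  plan=[
    [0,0.0389,0,0,0],
    [0,0.0389,0,0,0],
    [0,0.0389,0,0,0],
    [0,0.0389,0,0,0],
    [0,0.0389,0,0,0],
    [0,0.0389,0,0,0],
    [0,0.0389,-0.002,0,0],
    [0,0,0,0.032,0],
    [0,0,0,0.032,0],
    [0,0,0,0.032,0],
    [0,0,0,0.032,0],
    [0,0,0,0.032,0],
    [0,0,0,0.008,0],
    [0,0,0,0.006,0],
    [0,0,0,0,0],
  ],
)

```text
time_s: 8.22
position: [0.4505, 0.3026, -0.0018]
tcp_rot: [[0.188, 0.982, -0.001], [0.982, -0.188, -0.0], [-0.001, -0.001, -1.0]]
force: [-0.2, -0.4, 0.2]
opening: 0.996
grasp_force: 0.0
```

Call:
send_rows(
  plan=[
    [0,0,0,0.003,0],
    [0,0,0,0.003,0],
    [0,0,0,0,0],
  ],
)

```text
time_s: 8.47
position: [0.452, 0.302, -0.0062]
tcp_rot: [[0.19, 0.982, 0.002], [0.982, -0.19, 0.001], [0.001, 0.002, -1.0]]
force: [0.3, -0.3, 0.9]
opening: 0.997
grasp_force: 0.0
```

Call:
send_rows(
  plan=[
    [0,0,0,0.002,0],
    [0,0,0,0.002,0],
    [255,0,0,0,0],
    [255,0,0,0,0],
    [255,0,0,0,0],
    [255,0,0,0,0],
    [255,0,0,0,0],
    [255,0,0,0,0],
    [255,0,0,0,0],
    [255,0,0,0,0],
    [255,0,0,0,0],
    [255,0,0,0,0],
    [255,0,0,0,0],
    [255,0,0,0,0],
    [255,0,0,0,0],
    [255,0,0,0,0],
    [255,0,0,0,0],
  ],
)

```text
time_s: 9.88
position: [0.451, 0.3016, -0.0113]
tcp_rot: [[0.19, 0.982, -0.0], [0.982, -0.19, -0.0], [-0.0, -0.0, -1.0]]
force: [0.1, -0.0, 0.1]
opening: 0.156
grasp_force: 30.0
```

Call:
send_rows(
  plan=[
    [255,0,0,-0.015,0],
    [255,0,0,-0.03,0],
    [255,0,0,-0.035,0],
    [255,0,0,-0.035,0],
    [255,0,0,-0.035,0],
    [255,0,0,-0.03,0],
    [255,0,0,0,0.1129],
    [255,0,0,0,0.1129],
    [255,0,0,0,0.1129],
    [255,0,0,0,0.1129],
    [255,0,0,0,0.1129],
    [255,0,0,0,0.1129],
    [255,0,0,0,0.1129],
    [255,0,0,0,0.1129],
    [255,0,0,0,0.1129],
    [255,0,0,0,0.1129],
    [255,0,0,0,0.1129],
    [255,0,0,0,0.1129],
    [255,0,0,0,0],
  ],
)

```text
time_s: 11.47
position: [0.4506, 0.3013, 0.1683]
tcp_rot: [[1.0, 0.023, -0.001], [0.023, -1.0, -0.001], [-0.001, 0.0, -1.0]]
force: [-0.2, 0.7, -1.9]
opening: 0.151
grasp_force: 30.0
```

Call:
send_rows(
  plan=[
    [255,0.0042,0.0373,0,0],
    [255,0.0042,0.0373,0,0],
    [255,0.0042,0.0373,0,0],
    [255,0.0042,0.0373,0,0],
    [255,0.0042,0.0373,0,0],
    [255,0.0042,0.0373,0,0],
    [255,0.0042,0.0373,0,0],
    [255,0.0042,0.0373,0,0],
    [255,0.0042,0.0373,0,0],
    [255,0.0042,0.0373,0,0],
    [255,0,0,0.03,0],
    [255,0,0,0.03,0],
    [255,0,0,0.025,0],
    [255,0,0,0,0],
    [255,0,0,0,0],
  ],
)

```text
time_s: 12.72
position: [0.5012, -0.0699, 0.0827]
tcp_rot: [[1.0, 0.026, -0.004], [0.026, -1.0, 0.001], [-0.004, -0.002, -1.0]]
force: [0.3, -0.2, -1.6]
opening: 0.158
grasp_force: 30.0
```

Run:
```python
from h import *
s=read_state();print(s['position'],s['tcp_rot'][:,0])
p,d=capture("side");q,dt=capture("top")
cv2.imwrite("side4.png",p);cv2.imwrite("top4.png",q)
A=cv2.resize(p[160:220,210:310],(800,480),interpolation=cv2.INTER_CUBIC)
u,v=proj("top",(.447,-.07,.1)).astype(int);print(u,v)
crop(p,205,160,100,60,8,"h1.png")
```

```text
[ 0.50118134 -0.06986591  0.08273478] [ 0.99964645  0.02633595 -0.00365986]
269 202
```

View pics/h1.png

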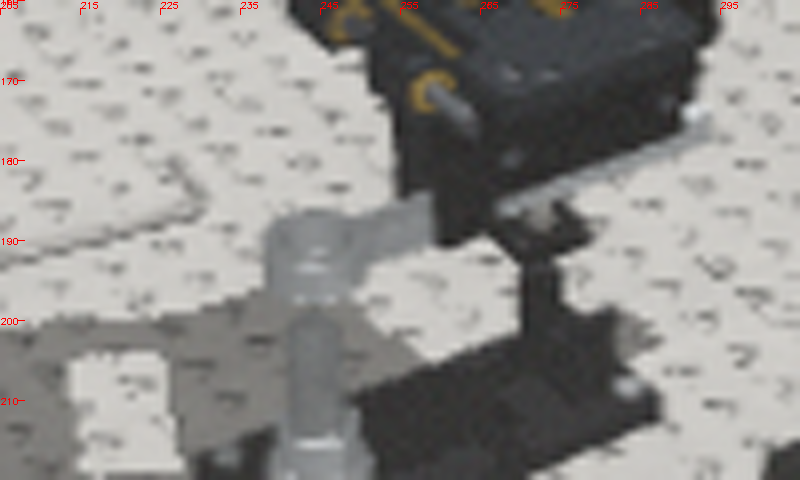

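The eye hovers above the pin: eye centre ≈ raw u 244.1, pin ≈ 244.5. I'll fit both from depth.

Run:
```python
from h import *
from scipy.optimize import least_squares
def cloud(n,d):
    c=calibration(n);v,u=np.mgrid[:384,:512]
    X=np.stack([(u-c['cx'])/c['fx']*d,(v-c['cy'])/c['fy']*d,d],-1)@c['rotation'].T+c['xyz']
    X[d==0]=9;return X
for n in("side","top"):
    D=[capture(n)[1] for _ in range(4)];X=cloud(n,np.median(D,0))
    P=X.reshape(-1,3)
    for nm,z0,z1,r in(("eye",.098,.107,.018),("pin",.043,.066,.010),("collar",.018,.032,.015)):
        m=(P[:,2]>z0)&(P[:,2]<z1)&(np.hypot(P[:,0]-.446,P[:,1]+.071)<(r+.008))&(P[:,0]<.458)
        Q=P[m]
        if len(Q)<5: print(n,nm,len(Q));continue
        f=least_squares(lambda c:np.hypot(Q[:,0]-c[0],Q[:,1]-c[1])-r,[.446,-.071],loss='soft_l1',f_scale=.002)
        print(n,nm,len(Q),f.x.round(4),np.abs(f.fun).mean().round(4))
    m=(np.hypot(P[:,0]-.446,P[:,1]+.071)<.022)&(P[:,2]>.107)&(P[:,2]<.13)
    print("eye top z",len(P[m]),np.median(P[m],0).round(4))
print(proj("side",(.447,-.0715,.057)),proj("side",(.447,-.0715,.103)))
```

```text
side eye 31 [ 0.4543 -0.0727] 0.002
side pin 43 [ 0.4487 -0.0713] 0.0007
side collar 51 [ 0.4486 -0.0717] 0.0009
eye top z 82 [ 0.4504 -0.0743  0.1127]
top eye 4
top pin 7 [ 0.4494 -0.0696] 0.0004
top collar 26 [ 0.4485 -0.0703] 0.0013
eye top z 26 [ 0.4395 -0.075   0.1132]
[243.47010719 205.91668076] [242.79127027 192.19433292]
```

Call:
send_rows(
  plan=[
    [255,0.001,0,0.008,0],
    [255,0,0,0.006,0],
    [255,0,0,0.004,0],
    [255,0,0,0.003,0],
    [255,0,0,0.003,0],
    [255,0,0,0,0],
  ],
)

```text
time_s: 13.72
position: [0.5017, -0.0698, 0.0589]
tcp_rot: [[1.0, 0.025, -0.004], [0.025, -1.0, 0.001], [-0.004, -0.001, -1.0]]
force: [-2.5, -0.5, 0.1]
opening: 0.157
grasp_force: 30.0
```

Call:
send_rows(
  plan=[
    [255,0,0,0.002,0],
    [255,0,0,0.002,0],
    [255,0,0,0.002,0],
    [255,0,0,0,0],
  ],
)

```text
time_s: 14.05
position: [0.5025, -0.0699, 0.0534]
tcp_rot: [[1.0, 0.025, -0.002], [0.025, -1.0, 0.001], [-0.002, -0.001, -1.0]]
force: [-4.0, -0.6, 1.8]
opening: 0.156
grasp_force: 30.0
```

Call:
send_rows(
  plan=[
    [255,-0.0015,0,0,0],
    [255,0,0,0.003,0],
    [255,0,0,0.003,0],
    [255,0,0,0.003,0],
    [255,0,0,0,0],
  ],
)

```text
time_s: 14.47
position: [0.5011, -0.07, 0.0439]
tcp_rot: [[1.0, 0.025, -0.002], [0.025, -1.0, 0.001], [-0.002, -0.001, -1.0]]
force: [-4.2, -0.2, -1.7]
opening: 0.156
grasp_force: 30.0
```

Call:
send_rows(
  plan=[
    [255,-0.0015,0,0,0],
    [255,0,0,0.003,0],
    [255,0,0,0.003,0],
    [255,0,0,0.003,0],
    [255,0,0,0,0],
  ],
)

```text
time_s: 14.88
position: [0.4999, -0.0701, 0.0351]
tcp_rot: [[1.0, 0.025, -0.001], [0.025, -1.0, 0.0], [-0.001, -0.0, -1.0]]
force: [-3.6, -1.0, -2.3]
opening: 0.158
grasp_force: 30.0
```

Call:
send_rows(
  plan=[
    [255,-0.001,0,0,0],
    [255,0,0,0.003,0],
    [255,0,0,0.003,0],
    [255,0,0,0.002,0],
    [255,0,0,0,0],
  ],
)

```text
time_s: 15.3
position: [0.5003, -0.0706, 0.0278]
tcp_rot: [[1.0, 0.025, 0.002], [0.025, -1.0, -0.001], [0.002, 0.001, -1.0]]
force: [-3.1, 0.1, 2.1]
opening: 0.158
grasp_force: 30.0
```

Call:
send_rows(
  plan=[
    [255,0,0,0.001,0],
    [255,0,0,0.001,0],
    [255,0,0,0,0],
  ],
)

```text
time_s: 15.55
position: [0.5001, -0.0706, 0.0259]
tcp_rot: [[1.0, 0.025, 0.002], [0.025, -1.0, -0.001], [0.002, 0.001, -1.0]]
force: [-1.3, 0.7, 2.7]
opening: 0.156
grasp_force: 30.0
```

Call:
send_rows(
  plan=[
    [255,0,0,0.001,0],
    [255,0,0,0.001,0],
    [255,0,0,0,0],
  ],
)

```text
time_s: 15.8
position: [0.4996, -0.0705, 0.0237]
tcp_rot: [[1.0, 0.025, 0.001], [0.025, -1.0, -0.0], [0.001, 0.0, -1.0]]
force: [-2.6, -0.4, 2.7]
opening: 0.155
grasp_force: 30.0
```

Call:
send_rows(
  plan=[
    [255,0,0,0.001,0],
    [255,0,0,0,0],
    [150,0,0,0,0],
    [150,0,0,0,0],
    [150,0,0,0,0],
    [150,0,0,0,0],
    [150,0,0,0,0],
    [150,0,0,0,0],
    [150,0,0,0,0],
    [150,0,0,-0.01,0],
    [150,0,0,-0.03,0],
    [150,0,0,-0.04,0],
    [150,0,0,-0.04,0],
    [150,0,0,-0.04,0],
  ],
)

```text
time_s: 16.97
position: [0.4987, -0.07, 0.1849]
tcp_rot: [[1.0, 0.025, -0.001], [0.025, -1.0, 0.0], [-0.001, -0.0, -1.0]]
force: [1.7, -0.9, 0.5]
opening: 0.411
grasp_force: 0.0
```

Call:
send_rows(
  plan=[
    [100,0,0,0,-0.1202],
    [100,0,0,0,-0.1202],
    [100,0,0,0,-0.1202],
    [100,0,0,0,-0.1202],
    [100,0,0,0,-0.1202],
    [100,0,0,0,-0.1202],
    [100,0,0,0,-0.1202],
    [100,0,0,0,-0.1202],
    [100,0,0,0,-0.1202],
    [100,0,0,0,-0.1202],
    [100,0,0,0,-0.1202],
    [100,0,0,0,-0.1202],
    [100,0,0,0,-0.1202],
    [100,0,0,0,-0.1202],
    [100,0,0,0,0],
  ],
)

```text
time_s: 18.22
position: [0.4991, -0.0702, 0.1834]
tcp_rot: [[-0.138, 0.99, 0.0], [0.99, 0.138, -0.0], [-0.0, 0.0, -1.0]]
force: [0.7, -0.1, 0.3]
opening: 0.609
grasp_force: 0.0
```

```bash
cat >> h.py <<'E'
def cloud(n,k=4):
    D=[];I=[]
    for _ in range(k):
        p,d=capture(n);D.append(d);I.append(p)
    d=np.median(D,0);c=calibration(n);v,u=np.mgrid[:384,:512]
    X=np.stack([(u-c['cx'])/c['fx']*d,(v-c['cy'])/c['fy']*d,d],-1)@c['rotation'].T+c['xyz'];X[d==0]=9
    return np.mean(I,0).astype(np.uint8),X
E
python3 - <<'E'
from h import *
s=read_state();print(s['position'],s['tcp_rot'][:,0],s['joint_positions'].round(1) if hasattr(s['joint_positions'],'round') else s['joint_positions'])
for n in("top","side"):
    p,X=cloud(n);cv2.imwrite(n+"5.png",p);np.save(n+"5.npy",X);P=X.reshape(-1,3)
    for nm,a in dict(eye_top=(.02,.446,-.071,.04,.06),bar=(.012,.50,-.07,.035,.06),plate=(.03,.60,-.067,.05,.2)).items():
        m=(np.hypot(P[:,0]-a[1],P[:,1]-a[2])<a[0])&(P[:,2]>a[3])&(P[:,2]<a[4]);print(n,nm,m.sum(),np.median(P[m],0).round(4) if m.any() else "",P[m][:,2].max() if m.any() else "")
    m=(abs(P[:,0]-.457)<.03)&(P[:,1]>-.32)&(P[:,1]<-.18)&(P[:,2]>.008)&(P[:,2]<.03)
    Q=P[m]
    if len(Q): print(n,"clip hi",len(Q),Q.min(0).round(4),Q.max(0).round(4),((Q.min(0)+Q.max(0))/2).round(4))
E
```

```text
[ 0.49914098 -0.07020732  0.18341701] [-1.38280372e-01  9.90393098e-01 -2.23002038e-04] [-20.7  23.  100.8  -0.   56.2 -28.7]
top eye_top 58 [ 0.4383 -0.0742  0.0508] 0.059021762283483215
top bar 0  
top plate 0  
top clip hi 89 [ 0.4433 -0.3013  0.008 ] [ 0.4718 -0.1961  0.0181] [ 0.4576 -0.2487  0.0131]
side eye_top 94 [ 0.4417 -0.0802  0.0509] 0.05987632374761598
side bar 44 [ 0.5003 -0.0766  0.0488] 0.05029262387378364
side plate 225 [ 0.5977 -0.0665  0.0966] 0.13083424871406057
side clip hi 100 [ 0.448  -0.3046  0.008 ] [ 0.4736 -0.2258  0.0164] [ 0.4608 -0.2652  0.0122]
```

Run:
```python
from h import *
I=np.mean([capture("side")[0].astype(float) for _ in range(12)],0)
np.save("sidepin.npy",I)
g=I[194:220,232:258]
print(I[196:214,236:254].mean(2).round(0).astype(int))
o=np.clip((g-60)*1.5,0,255).astype(np.uint8)
o=cv2.resize(o,None,fx=23,fy=23,interpolation=cv2.INTER_CUBIC)
for i in range(0,26,2): cv2.putText(o,str(232+i),(int((i+.5)*23)-8,10),0,.33,(0,0,255));cv2.putText(o,str(194+i),(0,int((i+.5)*23)),0,.33,(0,0,255))
cv2.imwrite("pics/pin2.png",o)
for a in (-88.6,-64,-110,-51,-126):
    t=np.radians(a);print(a,proj("side",(.4487+.01*np.cos(t),-.0715+.01*np.sin(t),.057)))
print("axis",proj("side",(.4487,-.0715,.076)),proj("side",(.4487,-.0715,.057)))
```

```text
[[198 197 184 144 167 135 172 202 202 202 201 200 199 199 199 200 202 202]
 [130 129 129 125 123 113 127 131 158 202 201 201 192 174 192 156 154 167]
 [124 124 124 123 123 123 125 155 200 201 201 201 201 201 195 172 175 182]
 [124 124 123 123 124 122 115 112 124 153 187 201 202 201 188 120 123 130]
 [124 125 124 124 121 109 108 109 109 112 129 171 189 131 129 125 124 124]
 [125 124 123 121 112 104 113 117 118 115 112 113 130 125 124 125 122 114]
 [ 84  77  86 104 114 108 116 122 123 117 118 123 125 126 126 126 126 125]
 [111 117 110 121 114 111 116 119 120 116 118 123 118 124 122 127 126 131]
 [119 111 117 125 121 111 115 118 118 116 114 125 130  93 100 121 128 157]
 [125 124 124 124 120 105 113 116 117 115 112 125 149 141 127 126 157 202]
 [124 125 130 139 126 107 113 116 116 113 110 125 147 141 160 157 203 204]
 [125 126 126 126 118 108 111 115 114 112 132 164 158 206 210 192 173 152]
 [125 127 126 125 115 107 108 114 115 112 123 138 148 207 200 140 150 149]
 [125 125 123 133 135 113 111 115 117 116 117 142 188 200 168 140 147 146]
 [126 126 121 129 130 126 121 119 134 163 178 210 209 157 139 137 137  96]
 [126 124 121 126 130 134 165 212 213 213 199 161 148 144 130  84  65  65]
 [124 123 121 126 131 135 140 149 152 152 151 149 146 144 127  67  55  55]
 [113 110 108 127 131 135 138 142 146 148 147 148 147 139 107  55  54  55]]
-88.6 [245.86275956 207.54407139]
-64 [247.0009951  206.87261412]
-110 [244.58513261 207.86158198]
-51 [247.39005933 206.42472462]
-126 [243.56649209 207.90578406]
axis [243.73920317 200.12821204] [244.01070541 205.71978204]
```

View pics/pin2.png

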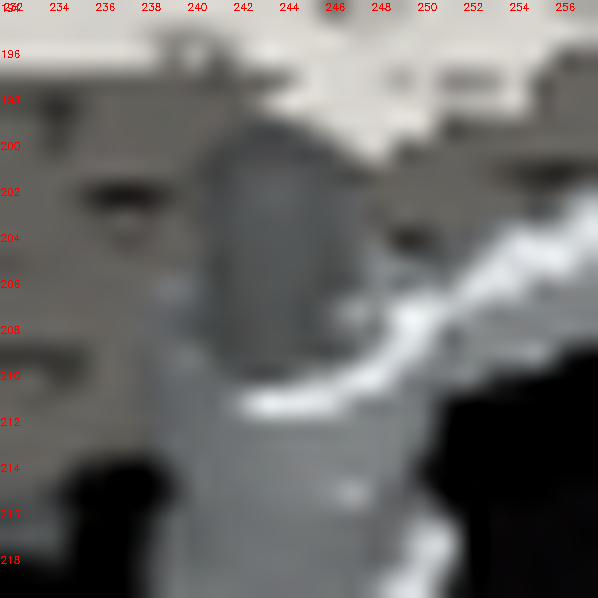

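The last picture shows the pin shaded, with the lit bevel of the hole near (247, 207). That puts the mouth on the −y side turned about +25° toward +x. Next I'll pick up the clip.

Call:
send_rows(
  plan=[
    [100,-0.0344,-0.0115,0,0],
    [100,-0.0344,-0.0115,0,0],
    [100,-0.0344,-0.0115,0,0],
    [100,-0.0344,-0.0115,0,0],
    [100,-0.0344,-0.0115,0,0],
    [100,-0.0344,-0.0115,0,0],
    [100,0,0,0.035,0],
    [100,0,0,0.035,0],
    [100,0,0,0.035,0],
    [100,0,0,0.035,0],
    [100,0,0,0.035,0],
    [100,0,0,0.01,0],
    [100,0,0,0.004,0],
    [100,0,0,0.002,0],
    [100,0,0,0,0],
  ],
)

```text
time_s: 20.47
position: [0.4601, -0.2849, -0.0071]
tcp_rot: [[-0.136, 0.991, 0.002], [0.991, 0.136, -0.002], [-0.002, 0.001, -1.0]]
force: [-0.4, 0.6, 0.4]
opening: 0.603
grasp_force: 0.0
```

Run:
```python
from h import *
X=np.load("side5.npy").reshape(-1,3)
m=(X[:,2]>.09)&(X[:,2]<.14)&(X[:,0]>.54)&(X[:,0]<.7)&(X[:,1]<-.12)&(X[:,1]>-.26);Q=X[m]
print("iris R hi",m.sum(),Q.min(0),Q.max(0))
m=(X[:,2]>.02)&(X[:,2]<.14)&(X[:,0]>.52)&(X[:,0]<.7)&(X[:,1]<-.12)&(X[:,1]>-.26);Q=X[m]
print("all",Q.min(0),Q.max(0))
```

```text
iris R hi 131 [ 0.56837397 -0.18362566  0.09007302] [ 0.62272015 -0.17370321  0.12325747]
all [ 0.56837397 -0.2595211   0.02004111] [ 0.69967841 -0.1666089   0.12325747]
```

Call:
send_rows(
  plan=[
    [100,0,0,0.0035,0],
    [100,0,0,0,0],
    [255,0,0,0,0],
    [255,0,0,0,0],
    [255,0,0,0,0],
    [255,0,0,0,0],
    [255,0,0,0,0],
    [255,0,0,0,0],
    [255,0,0,0,0],
    [255,0,0,0,0],
  ],
)

```text
time_s: 21.3
position: [0.4592, -0.2842, -0.0116]
tcp_rot: [[-0.136, 0.991, 0.0], [0.991, 0.136, -0.0], [-0.0, 0.0, -1.0]]
force: [-0.2, 0.3, 2.0]
opening: 0.269
grasp_force: 30.0
```

Call:
send_rows(
  plan=[
    [255,0,0,-0.0137,0],
    [255,0,0,-0.0137,0],
    [255,0,0,-0.0137,0],
    [255,0,0,-0.0137,0],
    [255,0.02,-0.0075,0,0],
    [255,0.034,0,0,0],
    [255,0.034,0,0,0],
    [255,0.03,0,0,0],
    [255,0.018,0,0,0],
    [255,0,0,0,0],
  ],
)

```text
time_s: 22.13
position: [0.4302, -0.1459, 0.0428]
tcp_rot: [[-0.14, 0.99, -0.005], [0.99, 0.14, 0.004], [0.004, -0.005, -1.0]]
force: [0.9, 0.3, -1.0]
opening: 0.275
grasp_force: 30.0
```

Call:
send_rows(
  plan=[
    [255,0,0.002,0,0],
    [255,0,0.002,0,0],
    [255,0,0.0,0,0],
  ],
)

```text
time_s: 22.38
position: [0.4389, -0.1517, 0.0431]
tcp_rot: [[-0.135, 0.991, 0.003], [0.991, 0.135, -0.002], [-0.002, 0.002, -1.0]]
force: [-0.1, -0.8, 0.3]
opening: 0.275
grasp_force: 30.0
```

Call:
send_rows(
  plan=[
    [255,0,0.001,0,0],
    [255,0,0.001,0,0],
    [255,0,0.0,0,0],
  ],
)

```text
time_s: 22.63
position: [0.4394, -0.1504, 0.043]
tcp_rot: [[-0.135, 0.991, 0.0], [0.991, 0.135, -0.0], [-0.0, 0.0, -1.0]]
force: [0.6, -0.1, -0.6]
opening: 0.271
grasp_force: 30.0
```

Call:
send_rows(
  plan=[
    [255,0,0.001,0,0],
    [255,0,0.0,0,0],
  ],
)

```text
time_s: 22.8
position: [0.4398, -0.1496, 0.043]
tcp_rot: [[-0.136, 0.991, -0.001], [0.991, 0.136, 0.0], [0.0, -0.001, -1.0]]
force: [-1.5, -0.0, -0.5]
opening: 0.273
grasp_force: 30.0
```

Call:
send_rows(
  plan=[
    [255,0,0.001,0,0],
    [255,0,0.0,0,0],
    [255,0,0.0,0,0],
  ],
)

```text
time_s: 23.05
position: [0.4404, -0.1491, 0.0429]
tcp_rot: [[-0.137, 0.991, -0.002], [0.991, 0.137, 0.001], [0.001, -0.002, -1.0]]
force: [-1.9, 0.1, -0.9]
opening: 0.278
grasp_force: 30.0
```

Call:
send_rows(
  plan=[
    [255,0,0.001,0,0],
    [255,0,0.0,0,0],
    [255,0,0.0,0,0],
  ],
)

```text
time_s: 23.3
position: [0.441, -0.1488, 0.0429]
tcp_rot: [[-0.137, 0.991, -0.002], [0.991, 0.137, 0.001], [0.001, -0.002, -1.0]]
force: [-4.4, -1.4, 0.3]
opening: 0.271
grasp_force: 30.0
```

Call:
send_rows(
  plan=[
    [255,0,-0.004,0,0],
    [255,-0.015,0,0,0],
    [255,-0.016,0,0,0],
    [255,0,0.009,0,0],
    [255,0,0.008,0,0],
    [255,0,0,0,0],
    [255,0,0,0,0],
  ],
)

```text
time_s: 23.88
position: [0.4601, -0.1781, 0.0431]
tcp_rot: [[-0.137, 0.991, 0.001], [0.991, 0.137, -0.0], [-0.0, 0.001, -1.0]]
force: [0.6, 0.3, -1.8]
opening: 0.272
grasp_force: 30.0
```

Call:
send_rows(
  plan=[
    [255,0.003,-0.0008,0,0],
    [255,0.003,0,0,0],
    [255,0.001,0,0,0],
    [255,0.0,0,0,0],
    [255,0,0,0,0],
  ],
)

```text
time_s: 24.3
position: [0.4573, -0.171, 0.0431]
tcp_rot: [[-0.137, 0.991, -0.0], [0.991, 0.137, 0.0], [0.0, -0.0, -1.0]]
force: [-1.1, -0.2, -0.8]
opening: 0.271
grasp_force: 30.0
```

Call:
send_rows(
  plan=[
    [255,0.001,0,0,0],
    [255,0.001,0,0,0],
    [255,0,0,0,0],
  ],
)

```text
time_s: 24.55
position: [0.4571, -0.1692, 0.043]
tcp_rot: [[-0.136, 0.991, -0.0], [0.991, 0.136, 0.0], [0.0, -0.0, -1.0]]
force: [0.7, 0.0, -0.7]
opening: 0.269
grasp_force: 30.0
```

Call:
send_rows(
  plan=[
    [255,0.001,0,0,0],
    [255,0.001,0,0,0],
    [255,0,0,0,0],
  ],
)

```text
time_s: 24.8
position: [0.4568, -0.1672, 0.043]
tcp_rot: [[-0.136, 0.991, -0.0], [0.991, 0.136, 0.0], [0.0, -0.0, -1.0]]
force: [0.3, 0.4, -0.3]
opening: 0.27
grasp_force: 30.0
```

Call:
send_rows(
  plan=[
    [255,0.001,0,0,0],
    [255,0.001,0,0,0],
    [255,0,0,0,0],
  ],
)

```text
time_s: 25.05
position: [0.4565, -0.1652, 0.043]
tcp_rot: [[-0.136, 0.991, -0.0], [0.991, 0.136, 0.0], [0.0, -0.0, -1.0]]
force: [0.4, 0.7, -0.5]
opening: 0.268
grasp_force: 30.0
```

Call:
send_rows(
  plan=[
    [255,0.001,0,0,0],
    [255,0.0,0,0,0],
    [255,0,0,0,0],
  ],
)

```text
time_s: 25.3
position: [0.4565, -0.1644, 0.0431]
tcp_rot: [[-0.136, 0.991, -0.0], [0.991, 0.136, 0.0], [0.0, -0.0, -1.0]]
force: [0.3, 1.0, -0.3]
opening: 0.273
grasp_force: 30.0
```

Call:
send_rows(
  plan=[
    [255,0.001,0,0,0],
    [255,0.001,0,0,0],
    [255,0,0,0,0],
  ],
)

```text
time_s: 25.55
position: [0.4561, -0.1622, 0.0431]
tcp_rot: [[-0.136, 0.991, -0.0], [0.991, 0.136, 0.0], [0.0, -0.0, -1.0]]
force: [-0.3, 0.1, -0.9]
opening: 0.272
grasp_force: 30.0
```

Call:
send_rows(
  plan=[
    [255,0,-0.001,0,0],
    [255,0,-0.001,0,0],
    [255,0,0,0,0],
    [255,0,0,0,0],
  ],
)

```text
time_s: 25.88
position: [0.4547, -0.1629, 0.0431]
tcp_rot: [[-0.136, 0.991, 0.001], [0.991, 0.136, -0.0], [-0.0, 0.001, -1.0]]
force: [1.2, 1.3, -0.4]
opening: 0.271
grasp_force: 30.0
```

Call:
send_rows(
  plan=[
    [255,0.001,-0.0005,0,0],
    [255,0.001,0,0,0],
    [255,0.001,0,0,0],
    [255,0,0,0,0],
  ],
)

```text
time_s: 26.22
position: [0.4538, -0.1597, 0.0432]
tcp_rot: [[-0.136, 0.991, 0.001], [0.991, 0.136, -0.0], [-0.0, 0.001, -1.0]]
force: [1.1, 1.6, -0.6]
opening: 0.273
grasp_force: 30.0
```

Call:
send_rows(
  plan=[
    [255,0.001,0,0,0],
    [255,0.001,0,0,0],
    [255,0.001,0,0,0],
    [255,0.001,0,0,0],
    [255,0,0,0,0],
  ],
)

```text
time_s: 26.63
position: [0.4533, -0.1562, 0.0432]
tcp_rot: [[-0.137, 0.991, 0.001], [0.991, 0.137, -0.001], [-0.001, 0.001, -1.0]]
force: [2.8, -1.9, -2.1]
opening: 0.272
grasp_force: 30.0
```

Call:
send_rows(
  plan=[
    [255,0.001,0.0005,0,0],
    [255,0.001,0,0,0],
    [255,0.001,0,0,0],
    [255,0,0,0,0],
  ],
)

```text
time_s: 26.97
position: [0.4527, -0.1533, 0.0431]
tcp_rot: [[-0.138, 0.99, -0.001], [0.99, 0.138, -0.001], [-0.001, -0.001, -1.0]]
force: [1.6, -3.7, -1.3]
opening: 0.27
grasp_force: 30.0
```

Call:
send_rows(
  plan=[
    [255,0.001,0,0,0],
    [255,0.001,0,0,0],
    [255,0.001,0,0,0],
    [255,0,0,0,0],
  ],
)

```text
time_s: 27.3
position: [0.4513, -0.1485, 0.0428]
tcp_rot: [[-0.136, 0.991, -0.002], [0.991, 0.136, 0.002], [0.002, -0.002, -1.0]]
force: [-0.2, 0.5, -1.5]
opening: 0.269
grasp_force: 30.0
```

Call:
send_rows(
  plan=[
    [255,0.0015,0,0,0],
    [255,0.0015,0,0,0],
    [255,0.0015,0,0,0],
    [255,0.0015,0,0,0],
    [255,0,0,0,0],
  ],
)

```text
time_s: 27.72
position: [0.451, -0.1437, 0.043]
tcp_rot: [[-0.137, 0.991, -0.001], [0.991, 0.137, 0.0], [0.0, -0.001, -1.0]]
force: [-0.5, -3.5, -1.0]
opening: 0.269
grasp_force: 30.0
```

Call:
send_rows(
  plan=[
    [255,0.0015,0,0,0],
    [255,0.0015,0,0,0],
    [255,0.0015,0,0,0],
    [255,0,0,0,0],
  ],
)

```text
time_s: 28.05
position: [0.4507, -0.14, 0.0431]
tcp_rot: [[-0.138, 0.99, -0.001], [0.99, 0.138, -0.001], [-0.001, -0.001, -1.0]]
force: [-2.1, -5.9, 0.2]
opening: 0.271
grasp_force: 30.0
```

Call:
send_rows(
  plan=[
    [255,0.0015,0,0,0],
    [255,0.0015,0,0,0],
    [255,0.0015,0,0,0],
    [255,0,0,0,0],
  ],
)

```text
time_s: 28.38
position: [0.4493, -0.1341, 0.0429]
tcp_rot: [[-0.136, 0.991, -0.002], [0.991, 0.136, 0.002], [0.002, -0.002, -1.0]]
force: [-0.6, -0.6, 0.3]
opening: 0.273
grasp_force: 30.0
```

Call:
send_rows(
  plan=[
    [255,0.0015,0,0,0],
    [255,0.0015,0,0,0],
    [255,0,0,0,0],
  ],
)

```text
time_s: 28.63
position: [0.4487, -0.1307, 0.0428]
tcp_rot: [[-0.136, 0.991, -0.003], [0.991, 0.136, 0.002], [0.003, -0.002, -1.0]]
force: [-1.6, 0.3, -0.7]
opening: 0.275
grasp_force: 30.0
```

Call:
send_rows(
  plan=[
    [255,0.0015,0,0,0],
    [255,0.0015,0,0,0],
    [255,0.001,0,0,0],
    [255,0,0,0,0],
  ],
)

```text
time_s: 28.97
position: [0.4482, -0.1263, 0.0428]
tcp_rot: [[-0.136, 0.991, -0.003], [0.991, 0.136, 0.003], [0.003, -0.002, -1.0]]
force: [-2.2, 3.3, -1.0]
opening: 0.271
grasp_force: 30.0
```

Call:
send_rows(
  plan=[
    [255,0.0015,0,0,0],
    [255,0.0015,0,0,0],
    [255,0.001,0,0,0],
    [255,0,0,0,0],
  ],
)

```text
time_s: 29.3
position: [0.448, -0.123, 0.0429]
tcp_rot: [[-0.136, 0.991, -0.002], [0.991, 0.136, 0.002], [0.002, -0.002, -1.0]]
force: [-2.7, 4.2, -1.3]
opening: 0.27
grasp_force: 30.0
```

Call:
send_rows(
  plan=[
    [255,0.0015,-0.0005,0,0],
    [255,0.0015,0,0,0],
    [255,0,0,0,0],
    [255,0,0,0,0],
  ],
)

```text
time_s: 29.63
position: [0.4478, -0.1208, 0.043]
tcp_rot: [[-0.136, 0.991, -0.001], [0.991, 0.136, 0.001], [0.001, -0.0, -1.0]]
force: [-3.1, 2.9, -0.2]
opening: 0.268
grasp_force: 30.0
```

Call:
send_rows(
  plan=[
    [255,0.001,-0.0005,0,0],
    [255,0,0,0,0],
    [255,0,0,0,0],
  ],
)

```text
time_s: 29.88
position: [0.4477, -0.1205, 0.0431]
tcp_rot: [[-0.136, 0.991, 0.001], [0.991, 0.136, -0.0], [-0.0, 0.001, -1.0]]
force: [-3.5, 2.1, 0.4]
opening: 0.275
grasp_force: 30.0
```

Call:
send_rows(
  plan=[
    [255,0.001,-0.0005,0,0],
    [255,0.001,0,0,0],
    [255,0,0,0,0],
    [255,0,0,0,0],
  ],
)

```text
time_s: 30.22
position: [0.4473, -0.1188, 0.0432]
tcp_rot: [[-0.136, 0.991, 0.001], [0.991, 0.136, -0.001], [-0.001, 0.001, -1.0]]
force: [-2.7, -0.8, 0.1]
opening: 0.272
grasp_force: 30.0
```

Call:
send_rows(
  plan=[
    [150,0,0,0,0],
    [150,0,0,0,0],
    [150,0,0,0,0],
    [150,0,0,0,0],
    [150,0,0,0,0],
    [150,0,0,0,0],
    [150,0,0,-0.008,0],
    [150,0,0,-0.02,0],
    [150,0,0,-0.04,0],
    [150,0,0,-0.04,0],
    [150,-0.04,0,-0.03,0],
    [150,-0.04,0,0,0],
    [150,-0.04,0,0,0],
    [150,0,0,0,0],
    [150,0,0,0,0],
    [150,0,0,0,0],
  ],
)

```text
time_s: 31.55
position: [0.4611, -0.2298, 0.1759]
tcp_rot: [[-0.135, 0.991, -0.001], [0.991, 0.135, 0.002], [0.002, -0.001, -1.0]]
force: [0.0, 0.5, -0.7]
opening: 0.411
grasp_force: 0.0
```

Run:
```python
from h import *
for n in("side","top"):
    p,X=cloud(n);cv2.imwrite(n+"6.png",p);P=X.reshape(-1,3)
    m=(abs(P[:,0]-.455)<.035)&(P[:,1]>-.16)&(P[:,1]<-.0925)&(P[:,2]>.035)&(P[:,2]<.09);Q=P[m]
    print(n,m.sum(),Q.min(0).round(4),Q.max(0).round(4),np.median(Q,0).round(4))
    m=(abs(P[:,0]-.44)<.03)&(P[:,1]>-.053)&(P[:,1]<0.0)&(P[:,2]>.045)&(P[:,2]<.08);Q=P[m]
    print(" far tip",m.sum(),Q.min(0).round(4) if m.any() else"",Q.max(0).round(4) if m.any() else "")
    for nm,a in dict(eye_top=(.02,.446,-.071,.04,.0525),plate=(.03,.60,-.067,.05,.2),bar=(.01,.5,-.07,.04,.06)).items():
        m=(np.hypot(P[:,0]-a[1],P[:,1]-a[2])<a[0])&(P[:,2]>a[3])&(P[:,2]<a[4]);print(n,nm,m.sum(),np.median(P[m],0).round(4) if m.any() else "",P[m][:,2].max() if m.any() else "")
```

```text
side 101 [ 0.4422 -0.1378  0.0447] [ 0.4723 -0.0942  0.0637] [ 0.4573 -0.1169  0.0544]
 far tip 14 [ 0.4232 -0.0529  0.059 ] [ 0.4373 -0.0366  0.0692]
side eye_top 54 [ 0.4375 -0.0799  0.0494] 0.052476967650133766
side plate 20 [ 0.5929 -0.0679  0.0512] 0.1448053780610743
side bar 30 [ 0.4998 -0.0764  0.0488] 0.050772455266150374Traceback (most recent call last):
  File "<stdin>", line 5, in <module>
    return umr_minimum(a, axis, None, out, keepdims, initial, where)
ValueError: zero-size array to reduction operation minimum which has no identity
```

```bash
python3 -c "
from rig import *
print(hand_in())"
```

```text
the job is handed in; nothing more can be done
None
```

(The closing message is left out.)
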